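Pry up a heavy hinged bench table, shim it level and reload it

TASK

The heavy hinged grey table sags at its free edge: first move whatever stands on it down to the bench, then lay the pry bar from the black mat across the yellow fulcrum with its tip under the table's lifting rod, lever the handle down and swing its tail under the red keeper so that it holds the table up by itself, let go of it and slip the orange shim under the raised edge. Free the bar so that the table comes down level on the shim, lay the bar back along its mat, and put the things back upright on the levelled table: green-banded bottle on the green-ringed spot, blue-banded bottle on the blue-ringed spot, timer on the orange-ringed spot. Lift the table only with the bar, never by hand, and leave the green tube rack alone.

Things in the scene. Friction and masses are not known exactly. Their poses are not given: they have to be found in the camera images.
- stand: fixed steel stand that carries table, fulcrum and keeper. Origin on the bench under the middle of the table; at yaw 0 its x points away from the robot, y to the robot's left, z up. The table (240 mm along x, 210 mm along y) is hinged along its +y edge; its free edge is at y = -105 mm. The bar is used along the line x = -50 mm, tip towards +y.
- table_top (a joint): angle of the table (4 kg, grey slab 32 mm thick) about its hinge, rad: 0 sagging (free edge underside 8.5 mm above the bench), 0.035 level (underside 16 mm, top 48 mm above the bench), growing as the free edge rises; about 0.07 with the bar under the keeper. It falls back by its weight unless held. Pushing the bar's handle down takes about 10 N.
- rod (a point): middle of the steel lifting rod on the table's free edge: 12 mm thick, 48 mm free length along stand x between two arms, 130 mm towards stand -y of its origin, 25 mm outside the slab. With the table sagging the free gap under it is 28 mm; the bar's tip goes under it, not more than 20 mm beyond its centre. Rides with the table.
- fulcrum (a point): top middle of the fulcrum block (yellow block with a rounded steel crest along stand x, 50 mm long, 40 mm above the bench, at y = -180 mm in the stand's frame); fixed. A 4 mm thick, 44 mm wide steel strip lies on the bench from the fulcrum to the keeper.
- keeper (a point): on the underside of the red keeper's lip, 47.5 mm above the bench, above the bar's line, 153 mm from the fulcrum towards stand -y; fixed. The lip is 22 mm long along the bar, 10 mm thick, reaches 14 mm to -x of this point and is open there; the post's face is 16 mm to +x. Lower the bar's 20 mm wide tail beside the lip on the -x side, swing it in +x under the lip, let it rise against it.
- pry_bar: pry bar 230 mm long, 0.28 kg: steel flat 20 mm wide, 6 mm thick, with a red handle 22 mm wide. Origin under the middle of the flat underside; x points along the bar to the tip (x = +115 mm), z up from the underside. The handle runs from x = -80 to +10 mm, z = 0 to 26 mm; the last 35 mm (x = -115 to -80) is the bare tail. In use the underside bears on the fulcrum.
- tool_mat: thick black rubber mat, 50 x 250 x 12 mm, fixed; origin under its middle (top at +12 mm); the bar lies along its long y axis.
- shim: orange shim, 0.12 kg: plate 60 mm wide (x), 110 mm long (y from -55 to +55 mm), 16 mm thick, its nose at +y stepped down to 11 mm on the last 16 mm; upright grip fin 10 mm thick (y), 40 mm wide (x), its middle at y = -45 mm, z = 16 to 58 mm. Origin under the middle of the plate. Under the table it lies flat on the bench, nose towards the hinge (stand +y).
- shim_place (a point): point on the underside of the table at its free edge, at stand x = +60 mm, in the middle of the shim's place; axes as the stand's, riding with the table. The shim's nose must pass about 30 to 45 mm in beyond this edge, so its origin ends about 10 to 25 mm outside it (towards -y).
- bottle_green: screw-cap bottle with green band and blue cap, 60 mm in diameter, 116 mm tall, 0.25 kg; cap about 33 mm wide from 82 mm to 112 mm height; origin under its middle, z up. Starts on one of the table's spots; may be absent.
- bottle_blue: screw-cap bottle with blue band and blue cap, 68 mm in diameter, 142 mm tall, 0.36 kg; cap about 33 mm wide from 104 mm to 138 mm height; origin under its middle, z up. Starts on one of the table's spots; may be absent.
- timer: white bench timer with display, 58 mm (its x) x 72 mm (its y) x 21 mm tall, 0.07 kg; origin under its middle, z up. Starts on one of the table's spots; may be absent.
- spot_green (a point): centre of the green-ringed spot (82 mm in diameter) on the table top; at 75 mm towards stand -x, 40 mm towards -y of the stand's origin. Rides with the table.
- spot_blue (a point): centre of the blue-ringed spot (82 mm) on the table top; at 75 mm towards stand +x, 40 mm towards -y. Rides with the table. A low brass spirit level, 38 mm wide and 6 mm high, sits between the green and blue spots.
- spot_orange (a point): centre of the orange-ringed spot (82 mm) on the table top; on the stand's y axis, 50 mm towards +y. Rides with the table.
- rack: green tube rack, 60 x 172 x 47 mm, a bystander right of the work; origin under its middle.

How it is judged:
By the outcome, as a careful person would: the job done as asked, in the order asked, and still so for the second after the job is handed in, with the robot touching nothing.
Of bottle_green, bottle_blue, timer only 2 to 3 are there at a start; the rules pass over those that are not, and their reading is None.
At some moment in a run one of timer may be knocked a few centimetres aside while the robot is not near it.
It also fails if it takes over 210 s, if anything falls off the work surface, if the arm or the gripper's body presses on something with over 40 N, if the wrist force passes 120 N, or if a joint passes its speed limit or range.

ROBOT

A 6-joint arm with a two-finger parallel gripper is mounted at the origin on a cart in front of the work surface, level with it; the furniture and walls round the work are solid. World frame = base frame: x ahead of the robot, y to its left, z up, the work surface at z = 0. Lengths are in m, angles in rad, forces in N, time in s.
With the tool pointing down it reaches from about 0.3 to 0.825 m from the base axis. Payload 5.4 kg.
Tool frame: the origin (TCP) lies at the very end of the fingers, on their centre line; the grasp point (between the pads) lies 19 mm behind it; z points along the fingers, x is the direction in which the jaws open and shut, and the axes are right-handed (so a half turn about z gives the same grasp; the last joint's range is limited). The gripper opens to 92 mm and grips with 3 to 60 N. Pads are 20 mm wide; open, the fingers measure 128 mm over their backs; the gripper's body (75 mm by 189 mm) begins 69 mm behind the grasp point.
Start: joints at [1.015, 0.158, 1.597, -0, 1.386, -0.21], TCP at [0.195, 0.541, 0.215] pointing down, gripper open.
Joint ranges: [-2.91, 2.91], [-0.94, 2.29], [0.18, 2.7], [-1.29, 4.43], [0.17, 2.64], [-3, 3]. Speed limits (rad/s): [2.57, 2.57, 3.14, 3.14, 3.14, 3.14].

INTERFACE

Orientations are given as a rotation vector (axis times angle).
In Python, from workcell import bot gives the robot as it stands. Calls block until the motion is done:
- bot.goto(position, orientation): joint-space move of the TCP to a pose.
- bot.line_to(position, rot=None, max_speed=0.15): straight line of the TCP; rot=None keeps the orientation; max_speed is the mean speed in m/s.
- bot.set_joints(angles): joint-space move.
- bot.set_gripper(opening, newtons=None): opening from 0.0 (shut) to 1.0 (fully open); newtons is the grip in N (None keeps the last); returns when the fingers have stopped.
- bot.hold(seconds).
- bot.inverse_kinematics(position, orientation): joint angles nearest the present ones, or None.
- bot.read_camera(name): name is "side" or "top"; returns a dict with "pixels" (480x640x3 uint8, blue, green, red), "fx", "fy", "cx", "cy" (pixels), "R" (3x3) and "t" (3): a world point X has camera coordinates R X + t. Camera axes: x right, y down, z forward; pixel columns grow to the right and rows downward; lengths in m; the calibration is good to about 2 mm. A picture is of the moment at which its call begins. There is no depth.
A pose or a line that the arm cannot do raises bot.MotionError and nothing moves.
- bot.job_done(): hands the job in, once; it reports no verdict.
Readings, each from a call of its own:
- bot.current_clock(): time.
- bot.current_joints(): joint angles.
- bot.current_joint_vel(): joint speeds.
- bot.current_effort(): joint torques, N m.
- bot.current_ee_pos(): TCP position.
- bot.current_tool_rot(): TCP orientation.
- bot.current_contact_force(): force on the tool from outside, world axes, zero at the start.
- bot.current_ft_torque(): the same for the moment, N m.
- bot.current_opening(): opening from 0.0 (shut) to 1.0 (fully open).
Only numpy, scipy, OpenCV 4.12 (cv2) and the standard library are available. Lean on these libraries where they do the work, as an engineer would, in place of code of your own. Each camera call takes 0.05 s, during which the arm holds its last target. There are 200 camera calls.

## Working session

There is one attempt and no reset: what is moved stays moved. The work goes in short steps, each a Python script; the robot and the scene stay as the last script left them, time stands still between calls to the robot, and variables do not carry over. Pictures are saved under pics/ and viewed, about 12 in all and at most 16, crops included, and the job is handed in when it is done.

```bash
ls; mkdir -p pics
python3 - <<'E'
from workcell import bot
import cv2,numpy as np
for n in("top","side"):
    c=bot.read_camera(n); cv2.imwrite(f"pics/{n}0.png",c["pixels"]); np.savez(f"{n}0.npz",**c)
    print(n,c["fx"],c["fy"],c["cx"],c["cy"],np.round(c["R"],3).tolist(),c["t"], -np.array(c["R"]).T@c["t"])
print(bot.current_clock(),bot.current_tool_rot(),bot.current_opening())
E
```

```text
pics
top 581.1774106441762 581.1774106441762 312.5595190964806 234.82344018453222 [[-0.03, -0.999, -0.019], [-0.996, 0.031, -0.078], [0.078, 0.016, -0.997]] [-0.21229283  0.51471589  1.45285076] [ 0.39293157 -0.25180361  1.48424248]
side 586.4653754476827 586.4653754476827 329.55125504048704 240.31282291598936 [[0.964, -0.268, 0.001], [-0.133, -0.481, -0.866], [0.232, 0.835, -0.499]] [-0.55659331  0.01084425  1.42508762] [ 0.20650086 -1.333172    0.72166352]
0.1 [ 2.56993330e+00  1.80575798e+00 -2.49575726e-03] 1.0017018207187218
```

View pics/top0.png

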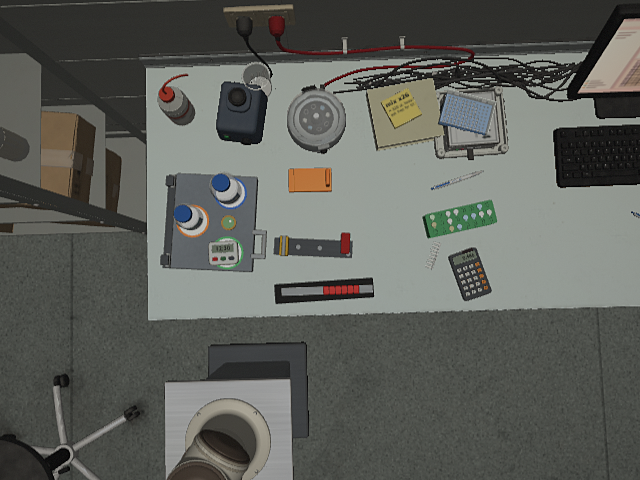

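View pics/side0.png

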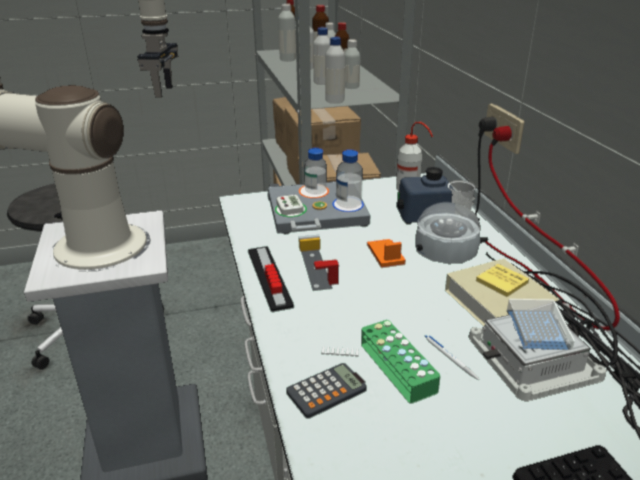

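The top view shows a table at about (165–257, 175–270) with bottles at (228,190) and (190,220), and the timer on green at (222,252). The bar on its mat is at (325,290), fulcrum (283,246), keeper (346,243), shim (310,180) with its fin at the right, and rack (460,218). The side view agrees. I'll crop in for detail.

```bash
cat > h.py <<'E'
import numpy as np,cv2
from workcell import bot
from scipy.spatial.transform import Rotation as Ro
def ray(c,uv):
    d=np.array([(uv[0]-c["cx"])/c["fx"],(uv[1]-c["cy"])/c["fy"],1.]); R=np.array(c["R"])
    return -R.T@np.array(c["t"]),R.T@d
def onz(c,uv,z):
    o,d=ray(c,uv); return o+d*(z-o[2])/d[2]
def tri(c1,u1,c2,u2):
    o1,d1=ray(c1,u1);o2,d2=ray(c2,u2)
    s=np.linalg.lstsq(np.c_[d1,-d2],o2-o1,rcond=None)[0]
    a,b=o1+s[0]*d1,o2+s[1]*d2
    return (a+b)/2,np.linalg.norm(a-b)
def proj(c,X):
    p=np.array(c["R"])@X+c["t"]; return np.array([c["cx"]+c["fx"]*p[0]/p[2],c["cy"]+c["fy"]*p[1]/p[2]])
E
python3 - <<'E'
import cv2,numpy as np
t=cv2.imread("pics/top0.png");s=cv2.imread("pics/side0.png")
k=dict(interpolation=cv2.INTER_CUBIC)
cv2.imwrite("pics/c_top.png",cv2.resize(t[160:310,160:380][:, :200],None,fx=4,fy=4,**k))
cv2.imwrite("pics/c_side.png",cv2.resize(s[140:315,240:420],None,fx=4,fy=4,**k)[:600] if 0 else cv2.resize(s[140:290,240:420],None,fx=4,fy=4,**k))
E
```

```text
(no output)
```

View pics/c_top.png

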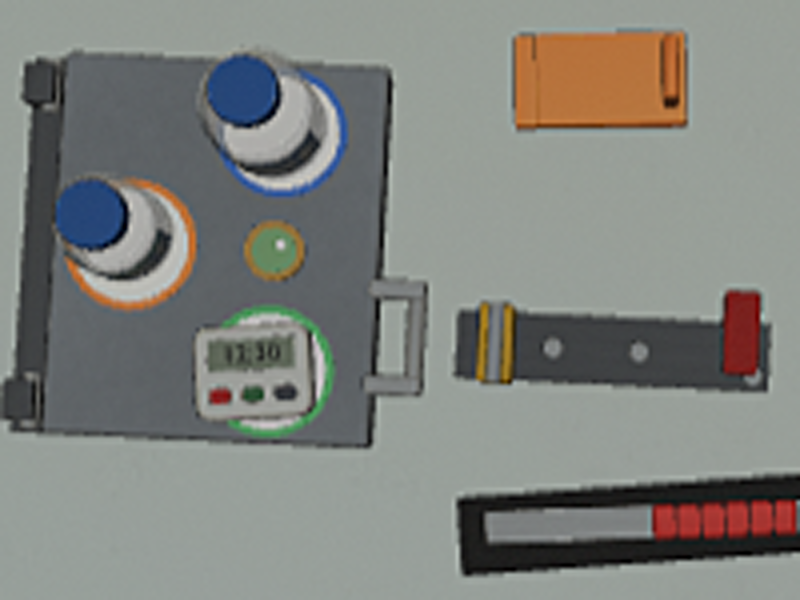

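View pics/c_side.png

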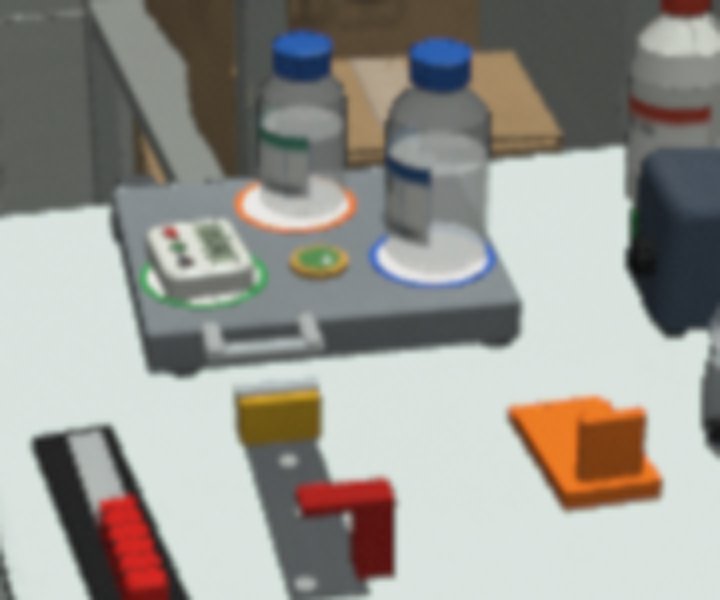

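Blue bottle stands on the blue ring, green bottle on the orange ring, timer on the green ring. The bar's handle points right (-y) and the shim's nose is left (+y). Next step: measure from both views.

```bash
cat > m.py <<'E'
from h import *
T=dict(np.load("top0.npz"));S=dict(np.load("side0.npz"))
def ct(x,y):return (160+(x+.5)/4-.5,160+(y+.5)/4-.5)
def cs(x,y):return (240+(x+.5)/4-.5,140+(y+.5)/4-.5)
P={ "crestNear":((498,381),(237,388)),"crestFar":((494,304),(318,381)),
"lipNearTopLeft":((726,372),(299,486)),
"rodmid":((418,340),(264,343)),"level":((275,249),(319,259)),
"tableFarFree":((389,68),(518,303)),"tableNearFree":((370,446),(150,345)),
"shimNoseFar":((515,35),(597,398)),"shimNoseNear":((517,128),(511,412)),"shimBackFar":((686,32),(660,485)),"shimBackNear":((686,126),(568,500)),
"finTopFar":((673,36),(641,411)),"finTopNear":((672,101),(581,420)),
"barTipNear":((486,544),(69,434)),"barTipFar":((485,514),(105,429)),
"matTipFar":((457,498),(109,428)),"matTipNear":((462,574),(33,440)),
"timerFL":((205,330),(148,226)),"timerNearRight":((315,410),(187,285)),"timerFarRight":((307,322),(252,268)),
}
for k,(a,b) in P.items():
    X,e=tri(T,ct(*a),S,cs(*b)); print(k,np.round(X*1000,1),"err",round(e*1000,1))
def masks(c,lo,hi,roi):
    hsv=cv2.cvtColor(c["pixels"],cv2.COLOR_BGR2HSV);m=cv2.inRange(hsv,lo,hi)
    z=np.zeros_like(m);x0,x1,y0,y1=roi;z[y0:y1,x0:x1]=m[y0:y1,x0:x1];return z
def ell(m):
    cn=cv2.findContours(m,cv2.RETR_EXTERNAL,cv2.CHAIN_APPROX_NONE)[0]
    out=[]
    for q in cn:
        if len(q)>12: out.append((cv2.contourArea(cv2.convexHull(q)),cv2.fitEllipse(cv2.convexHull(q))))
    return sorted(out,key=lambda t:t[0],reverse=True)[:4]
for n,c,roi in(("T",T,(160,260,165,275)),("S",S,(265,375,140,235))):
    for col,lo,hi in(("blue",(100,120,70),(125,255,255)),("orange",(5,100,120),(20,255,255)),("green",(50,80,80),(80,255,255))):
        for a,e in ell(masks(c,lo,hi,roi)):print(n,col,round(a),np.round(e[0],1),np.round(e[1],1))
E
python3 m.py
```

```text
crestNear [ 458.8 -156.1   39. ] err 0.8
crestFar [ 507.8 -154.8   35.7] err 2.0
lipNearTopLeft [ 460.  -297.7   56. ] err 2.3
rodmid [ 486.4 -107.    39.5] err 1.8
level [544.8 -19.8  47. ] err 0.3
tableFarFree [657.1 -91.9  36. ] err 2.3
tableNearFree [421.7 -74.5  30.4] err 2.1
shimNoseFar [ 681.9 -170.5    6.4] err 1.2
shimNoseNear [ 623.8 -170.7    5.2] err 3.4
shimBackFar [ 679.1 -280.5   10.2] err 1.7
shimBackNear [ 621.1 -279.2    8.6] err 3.5
finTopFar [ 668.  -271.4   55.8] err 1.6
finTopNear [ 629.9 -270.2   54.8] err 3.4
barTipNear [ 358.6 -144.6   16.7] err 2.8
barTipFar [ 378.7 -144.7   16.9] err 5.4
matTipFar [ 386.6 -125.9    5.8] err 0.1
matTipNear [ 339.5 -128.     6.1] err 2.0
timerFL [468.8  25.7  61.7] err 51.7
timerNearRight [448.2 -44.5  53.3] err 9.7
timerFarRight [496.9 -40.1  56.9] err 1.7
T blue 609 [230.1 192.9] [31.5 32.4]
T blue 214 [220.  182.1] [16.7 17. ]
T blue 208 [181.7 213.1] [16.5 16.7]
T orange 716 [192.3 220.8] [31.9 33. ]
T orange 157 [228. 222.] [14.2 14.6]
T green 732 [226.5 252.4] [32.5 33. ]
S blue 146 [349.6 155.5] [13.  16.6]
S blue 134 [315.  153.3] [12.3 15.5]
S blue 12 [341.8 182.8] [2.2 8.9]
S orange 214 [366.5 165.6] [12.1 25.7]
S orange 55 [327.5 165.2] [ 5.5 20.1]
S orange 39 [305.8 190.5] [11.  14.6]
S orange 27 [323.9 192. ] [ 6.3 10.5]
S green 28 [285. 210.] [15.8 42.9]
S green 14 [281.5 209.7] [ 9.7 14.4]
```

```bash
cat > m2.py <<'E'
from m import *
print("-----")
zt=lambda y:.048-.0075*(.105-y)/.21
A=[];B=[];N=[]
def add(n,st,uv,z):
    X=onz(T,uv,z);A.append(st);B.append(X[:2]);N.append(n)
add("sg",(-.075,-.04),(226.5,252.4),zt(-.04));add("sb",(.075,-.04),(230.1,192.9),zt(-.04));add("so",(0,.05),(192.3,220.8),zt(.05))
add("lev",(0,-.04),(228,222),zt(-.04)+.006)
add("ful",(-.05,-.18),ct(496,342),.04);add("keepNearL",(-.064,-.322),ct(727,372),.0575);add("keepNearR",(-.064,-.344),ct(758,374),.0575)
add("tFF",(.12,-.105),ct(389,68),.0405);add("tNF",(-.12,-.105),ct(370,446),.0405)
A=np.array(A);B=np.array(B)
ma,mb=A.mean(0),B.mean(0);H=(A-ma).T@(B-mb);yaw=np.arctan2(H[0,1]-H[1,0],H[0,0]+H[1,1])
R=np.array([[np.cos(yaw),-np.sin(yaw)],[np.sin(yaw),np.cos(yaw)]]);t=mb-R@ma
for n,r in zip(N,(A@R.T+t-B)*1000):print(n,np.round(r,1))
print("stand",t,np.degrees(yaw))
caps={"bb":((220,182.1),(349.6,155.5)),"bg":((181.7,213.1),(315,153.3))}
for k,(a,b) in caps.items(): print(k,tri(T,a,S,b)[0])
print("bb top",onz(T,(220,182.1),.143+zt(-.04)-.003),"bg",onz(T,(181.7,213.1),.114+.046-.003))
# bar: handle end & tip from red mask and light flat
m=masks(T,(0,120,100),(8,255,255),(320,365,275,300))|masks(T,(172,120,100),(180,255,255),(320,365,275,300))
q=cv2.minAreaRect(cv2.findNonZero(m));print("handle",q);print([np.round(onz(T,p,.036)*1000,1) for p in cv2.boxPoints(q)])
m=masks(T,(0,0,0),(180,255,75),(265,385,270,310))
q=cv2.minAreaRect(cv2.findNonZero(m));print("mat",q);print([np.round(onz(T,p,.012)*1000,1) for p in cv2.boxPoints(q)])
m=masks(T,(5,120,100),(20,255,255),(280,340,160,200))
q=cv2.minAreaRect(cv2.findNonZero(m));print("shim",q);print([np.round(onz(T,p,.016)*1000,1) for p in cv2.boxPoints(q)])
print("timer corners top z.062",[np.round(onz(T,ct(*p),.063)*1000,1) for p in((197,329),(306,321),(315,411),(203,420))])
print("bar tip px z.018",[np.round(onz(T,ct(*p),.018)*1000,1) for p in((485,514),(487,544))])
v=T["pixels"][283:300,270:385];cv2.imwrite("pics/bar.png",cv2.resize(v,None,fx=6,fy=6,interpolation=cv2.INTER_CUBIC))
E
python3 m2.py | sed '1,/-----/d'
```

```text
sg [-0.1 -0.9]
sb [ 0.4 -0.1]
so [-0.1 -0.3]
lev [-0.6 -0.3]
ful [0.6 0.2]
keepNearL [0.  2.2]
keepNearR [ 0.2 -0.8]
tFF [ 1.  -0.4]
tNF [-1.4  0.2]
stand [0.54652072 0.02052977] -4.2476299709796645
bb [ 0.62307516 -0.02279673  0.1741721 ]
bg [0.55762301 0.07152466 0.15096937]
bb top [ 0.62158073 -0.02431458  0.18282143] bg [0.55680238 0.07007756 0.157     ]
handle ((340.5281066894531, 289.2297058105469), (8.339987754821777, 35.24317169189453), 87.79740142822266)
[array([ 379. , -249.8,   36. ]), array([ 379.8, -337.2,   36. ]), array([ 359.2, -337.2,   36. ]), array([ 358.4, -250. ,   36. ])]
mat ((323.7857971191406, 290.3941345214844), (19.402189254760742, 98.79979705810547), 86.05481719970703)
[array([ 386.6, -126.3,   12. ]), array([ 396.2, -375.6,   12. ]), array([ 347.6, -377.1,   12. ]), array([ 337.9, -128.5,   12. ])]
shim ((310.0, 179.5), (42.0, 23.0), 0.0)
[array([ 622.1, -171.3,   16. ]), array([ 681.5, -172.8,   16. ]), array([ 677.9, -280.2,   16. ]), array([ 618.6, -278.3,   16. ])]
timer corners top z.062 [array([495.1,  26.7,  63. ]), array([497.9, -40.6,  63. ]), array([442.5, -45. ,  63. ]), array([439.1,  23.9,  63. ])]
bar tip px z.018 [array([ 376. , -144.3,   18. ]), array([ 357.2, -145.1,   18. ])]
```

View pics/bar.png

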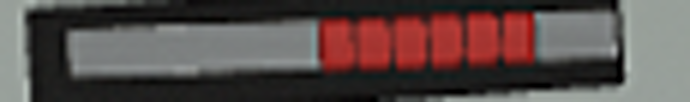

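The stand fit is consistent, with residuals of about 1 mm: origin (0.5465, 0.0205), yaw -4.25°. Measured heights agree with the text. Now I'll move the bottles and timer down to free bench at y≈-0.46.

```bash
cat >> h.py <<'E'
SY=np.radians(-4.25); ST=np.array([.5465,.0205])
def st(x,y):  # stand -> world xy
    c,s=np.cos(SY),np.sin(SY); return np.array([ST[0]+c*x-s*y,ST[1]+s*x+c*y])
def down(th):
    c,s=np.cos(th),np.sin(th); return Ro.from_matrix(np.array([[c,s,0],[s,-c,0],[0,0,-1]]))
def best(p,th):
    q0=np.array(bot.current_joints());o=[]
    for a in(th,th+np.pi):
        q=bot.inverse_kinematics(list(p),down(a).as_rotvec().tolist())
        if q is not None:o.append((np.abs(np.array(q)-q0).max(),a))
    return min(o)[1]
def F(): return np.round(bot.current_contact_force(),1)
def go(p,th): bot.goto(list(p),down(th).as_rotvec().tolist())
def ln(p,v=.15,R=None): bot.line_to(list(p),None if R is None else R.as_rotvec().tolist(),max_speed=v)
def pickplace(xy,z,th,xy2,z2,th2,op,N,ztrav,op2=None):
    a=best((*xy,ztrav),th); bot.set_gripper(op)
    go((*xy,ztrav),a); ln((*xy,z),.12); bot.set_gripper(0,N); o=bot.current_opening()
    ln((*xy,ztrav),.2); d=best((*xy2,ztrav),th2) if op2 is None else a+th2-th
    go((*xy2,ztrav),d); ln((*xy2,z2),.12); f=F(); bot.set_gripper(op2 or op); ln((*xy2,ztrav),.25)
    print("open at grip mm",o*92,"lifted, place F",f,"t",bot.current_clock())
E
python3 - <<'E'
from h import *
T=dict(np.load("top0.npz"))
print("tail",onz(T,(372.8,288.8),.018),"tip",onz(T,(281.3,291.6),.018))
for p in((.62,-.47),(.50,-.45),(.39,-.45)):print(proj(T,np.array([*p,0])))
print("rack corner",onz(T,(423,217),.047))
print(st(.075,-.04),st(0,.05),st(-.075,-.04))
pickplace((.6225,-.0235),.153,0,(.62,-.47),.112,0,.65,30,.25)
pickplace((.5570,.0705),.046+.087,0,(.50,-.45),.089,0,.65,30,.25)
E
```

```text
tail [ 0.36747807 -0.37496812  0.018     ] tip [ 0.36730083 -0.14514083  0.018     ]
[405.47597576 188.97243419]
[399.62823939 235.74740733]
[401.43512202 278.91130758]
rack corner [ 0.54134836 -0.5033994   0.047     ]
[ 0.61832942 -0.02494814] [0.55020542 0.07036251] [ 0.4687419  -0.01383187]
open at grip mm 35.3182200513358 lifted, place F [-0.5 -1.1 -3.5] t 9.5083
open at grip mm 34.61418290452105 lifted, place F [-0.2  0.  -2. ] t 18.7583
```

Run:
```python
from h import *
pickplace((.4687,-.0095),.0465,np.radians(2.7),(.39,-.45),.0055,0,.82,12,.12)
q=down(best((.37,-.29,.15),0))
for n in("top","side"):
    c=bot.read_camera(n);cv2.imwrite(f"pics/{n}1.png",c["pixels"])
t=cv2.imread("pics/top1.png")[150:320,150:480];s=cv2.imread("pics/side1.png")[140:420,180:480]
cv2.imwrite("pics/v1.png",np.hstack([cv2.resize(t,None,fx=1.5,fy=1.5),cv2.resize(s,(273,255))]))
```

```text
open at grip mm 57.842661509710524 lifted, place F [ 0.7  0.1 -1.1] t 26.35
```

View pics/v1.png

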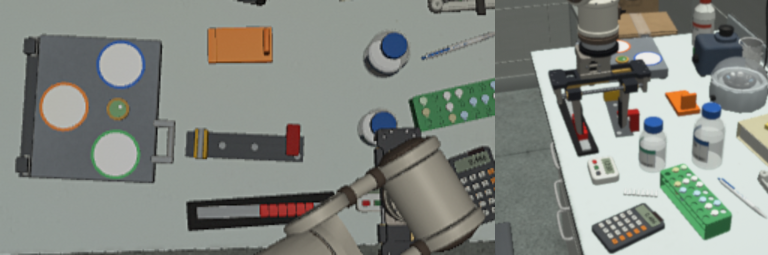

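Both bottles and the timer are standing on the bench (green at about (375,125) in the top crop, blue at (388,50)), and the table is clear. Next: grip the bar and check IK along the full lever path before moving in.

```bash
cat >> h.py <<'E'
RS=Ro.from_euler("z",SY).as_matrix()
GX,GZ,FX=-.045,.003,.053
def barpose(tilt,g,ox=-.05,adv=0.,clr=0.,sgn=-1):
    t,g=np.radians([tilt,g]); hd=np.array([np.sin(g),np.cos(g),0]); z=np.array([0,0,1.])
    b=np.cos(t)*hd-np.sin(t)*z; n=np.sin(t)*hd+np.cos(t)*z
    C=np.array([ox,-.18,.040+clr])+adv*b
    P=C+(GX-FX)*b+GZ*n
    x=sgn*np.cross(n,b); M=RS@np.c_[x,np.cross(-n,x),-n]
    return np.array([*st(P[0],P[1]),P[2]]),Ro.from_matrix(M)
def lb(v=.08,**k):
    p,R=barpose(**k); ln(p,v,R); e=np.array(bot.current_ee_pos())-p
    print({a:round(b,4) for a,b in k.items()},"F",F(),"dz",np.round(e*1000,1),"t",round(bot.current_clock(),1))
E
python3 - <<'E'
from h import *
for sgn in(-1,1):
    for k in(dict(tilt=27,g=10.9,adv=-.08,clr=.033),dict(tilt=27,g=10.9),dict(tilt=-1.5,g=10.9),dict(tilt=-1.5,g=0)):
        p,R=barpose(ox=-.0536,sgn=sgn,**k);q=bot.inverse_kinematics(p.tolist(),R.as_rotvec().tolist());print(sgn,np.round(p,3),None if q is None else np.round(q,2))
    print(bot.inverse_kinematics([.368,-.305,.1],down(0 if sgn<0 else np.pi).as_rotvec().tolist()))
th=best((.368,-.305,.10),0);print("th",th)
bot.set_gripper(.55); go((.368,-.305,.10),th);ln((.368,-.305,.0155),.1);print(F());bot.set_gripper(0,35)
print("grip mm",bot.current_opening()*92); ln((.368,-.305,.13),.15);print(F(),bot.current_clock())
for n in("top","side"):
    c=bot.read_camera(n);cv2.imwrite(f"pics/{n}2.png",c["pixels"])
E
```

```text
-1 [ 0.439 -0.307  0.156] [-0.57  0.07  1.89 -0.51  1.09 -0.09]
-1 [ 0.457 -0.238  0.087] [-0.43  0.17  1.93 -0.55  1.03  0.12]
-1 [ 0.454 -0.25   0.04 ] [-0.75  0.23  1.89  0.03  1.04 -0.5 ]
-1 [ 0.472 -0.253  0.04 ] [-0.73  0.27  1.83  0.02  1.05 -0.67]
[-9.45623937e-01  3.04198765e-02  1.97409208e+00 -4.44089210e-16
  1.13708070e+00 -9.45623937e-01]
1 [ 0.439 -0.307  0.156] None
1 [ 0.457 -0.238  0.087] None
1 [ 0.454 -0.25   0.04 ] [-0.75  0.23  1.89  0.03  1.04  2.64]
1 [ 0.472 -0.253  0.04 ] [-0.73  0.27  1.83  0.02  1.05  2.47]
[-0.94562394  0.03041988  1.97409208  0.          1.1370807   2.19596872]
th 0
[ 0.8  0.2 -1.2]
grip mm 22.358853950088072
[-0.8 -0.  -3.1] 30.0833
```

Run:
```python
from h import *
p,R=barpose(tilt=27,g=10.9,ox=-.0536,adv=-.08,clr=.033)
bot.goto(p.tolist(),R.as_rotvec().tolist())
k=dict(tilt=27,g=10.9,ox=-.0536)
lb(adv=-.08,clr=.006,**k)
c=bot.read_camera("side");cv2.imwrite("pics/pre.png",cv2.resize(c["pixels"][150:300,240:420],None,fx=4,fy=4,interpolation=cv2.INTER_CUBIC));np.savez("pre.npz",**c)
c=bot.read_camera("top");cv2.imwrite("pics/pret.png",c["pixels"])
```

```text
{'adv': -0.08, 'clr': 0.006, 'tilt': 27, 'g': 10.9, 'ox': -0.0536} F [ 0.7 -1.2 -3.4] dz [-0.6  0.1 -0.8] t 31.5
```

View pics/pre.png

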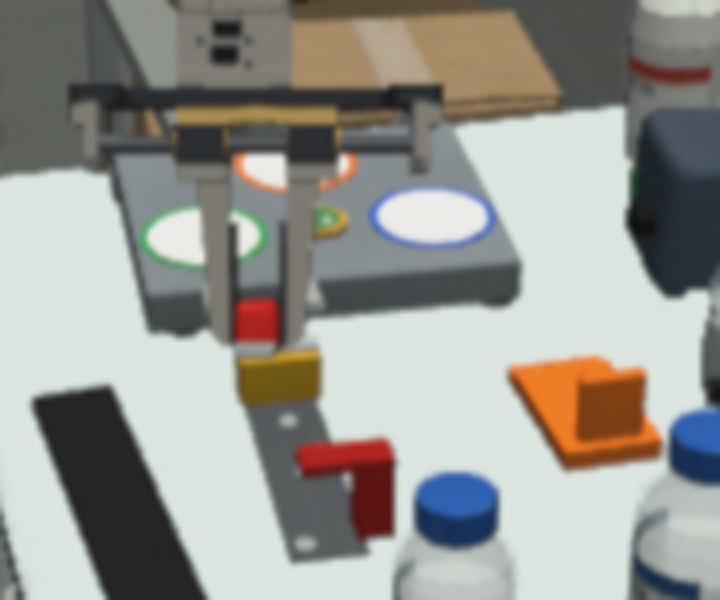

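The bar is held at the handle and seen almost end-on, with the handle end at (258,320) behind the fulcrum at (280,375), as expected. Now insert it.

Run:
```python
from h import *
k=dict(tilt=27,g=10.9,ox=-.0536)
for a in(-.05,-.025,0):
    lb(adv=a,clr=.003,**k)
    if np.abs(F()).max()>12: break
else:
    k.pop("tilt")
    for t in (26,22,18,14):
        lb(tilt=t,clr=.0005,**k)
        if np.abs(F()).max()>30: break
    for n in("top","side"):
        c=bot.read_camera(n);cv2.imwrite(f"pics/{n}3.png",c["pixels"])
    a=cv2.imread("pics/top3.png")[160:310,160:380];b=cv2.imread("pics/side3.png")[160:290,240:420]
    cv2.imwrite("pics/v3.png",np.hstack([cv2.resize(a,(440,300)),cv2.resize(b,(360,300))]))
```

```text
{'adv': -0.05, 'clr': 0.003, 'tilt': 27, 'g': 10.9, 'ox': -0.0536} F [ 0.4  0.1 -1.9] dz [0.2 0.2 0.1] t 32.1
{'adv': -0.025, 'clr': 0.003, 'tilt': 27, 'g': 10.9, 'ox': -0.0536} F [-0.2  1.1 -2.1] dz [ 0.1  0.2 -0.1] t 32.6
{'adv': 0, 'clr': 0.003, 'tilt': 27, 'g': 10.9, 'ox': -0.0536} F [-0.6  1.1 -2.4] dz [ 0.   0.2 -0.1] t 33.1
{'tilt': 26, 'clr': 0.0005, 'g': 10.9, 'ox': -0.0536} F [0.2 1.4 0.9] dz [ 0.3 -0.3  0.5] t 33.3
{'tilt': 22, 'clr': 0.0005, 'g': 10.9, 'ox': -0.0536} F [-0.   1.3  2. ] dz [-0.1 -0.8  0.5] t 33.6
{'tilt': 18, 'clr': 0.0005, 'g': 10.9, 'ox': -0.0536} F [1.5 6.3 3.4] dz [0.6 0.2 0.4] t 33.8
{'tilt': 14, 'clr': 0.0005, 'g': 10.9, 'ox': -0.0536} F [1.7 6.6 5.1] dz [0.8 0.  0.8] t 34.1
```

View pics/v3.png

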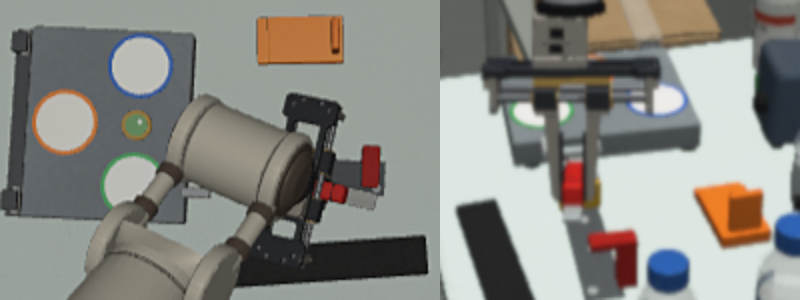

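Forces follow the expected pattern: fulcrum contact, then rod contact from 18°. The tail is on the -x side of the lip. I'll lower further and check the clearance at lip height.

Run:
```python
from h import *
k=dict(g=10.9,ox=-.0536,clr=.0005)
for t in (11,8.5): lb(tilt=t,**k)
c=bot.read_camera("top");s=bot.read_camera("side")
a=c["pixels"][215:275,300:380];b=s["pixels"][220:290,280:370]
cv2.imwrite("pics/v4.png",np.hstack([cv2.resize(a,(400,300),interpolation=cv2.INTER_CUBIC),cv2.resize(b,(386,300),interpolation=cv2.INTER_CUBIC)]))
```

```text
{'tilt': 11, 'g': 10.9, 'ox': -0.0536, 'clr': 0.0005} F [2.5 5.  5.6] dz [ 0.7 -0.1  0.8] t 34.4
{'tilt': 8.5, 'g': 10.9, 'ox': -0.0536, 'clr': 0.0005} F [3.1 4.9 5.5] dz [ 0.7 -0.2  0.8] t 34.7
```

View pics/v4.png

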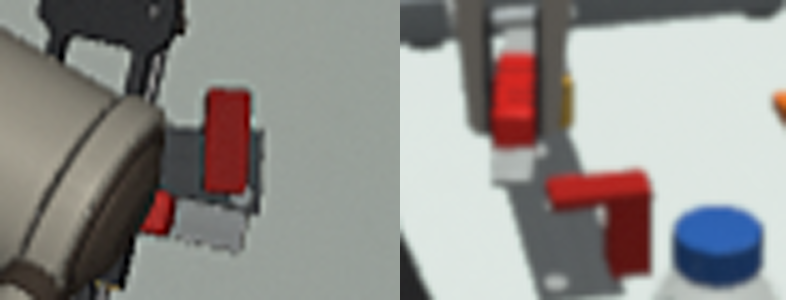

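The tail's near edge (rows 203–213) clears the lip's edge (row 190) by about 6 mm. I'll continue down, then swing in.

Run:
```python
from h import *
for t in (5,2,0,-1.5): lb(tilt=t,g=10.9,ox=-.0536,clr=0.0)
c=bot.read_camera("top");s=bot.read_camera("side")
a=c["pixels"][215:275,300:380];b=s["pixels"][220:290,280:370]
cv2.imwrite("pics/v5.png",np.hstack([cv2.resize(a,(400,300),interpolation=cv2.INTER_CUBIC),cv2.resize(b,(386,300),interpolation=cv2.INTER_CUBIC)]))
```

```text
{'tilt': 5, 'g': 10.9, 'ox': -0.0536, 'clr': 0.0} F [3.3 6.1 7.5] dz [ 0.7 -0.3  0.8] t 35.0
{'tilt': 2, 'g': 10.9, 'ox': -0.0536, 'clr': 0.0} F [2.9 5.6 7. ] dz [ 0.5 -0.2  0.8] t 35.3
{'tilt': 0, 'g': 10.9, 'ox': -0.0536, 'clr': 0.0} F [2.6 5.  7.9] dz [ 0.4 -0.2  0.8] t 35.5
{'tilt': -1.5, 'g': 10.9, 'ox': -0.0536, 'clr': 0.0} F [3.5 3.7 7.1] dz [ 0.4 -0.2  0.9] t 35.8
```

View pics/v5.png

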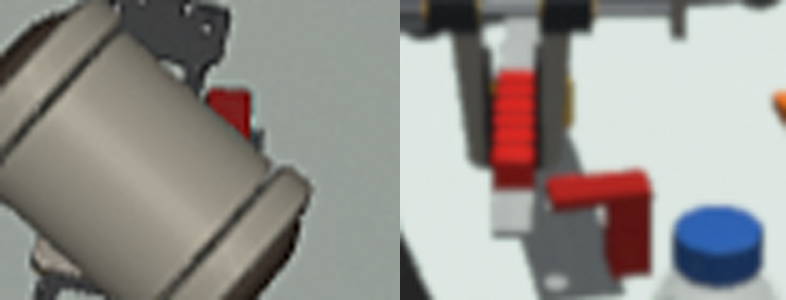

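Run:
```python
from h import *
S=dict(np.load("side0.npz"))
t,g=np.radians([-1.5,10.9]);b=np.array([np.cos(t)*np.sin(g),np.cos(t)*np.cos(g),-np.sin(t)])
for ti in(-1.5,0,2):
    t=np.radians(ti);b=np.array([np.cos(t)*np.sin(g),np.cos(t)*np.cos(g),-np.sin(t)])
    P=np.array([-.0536,-.18,.04])-.168*b; print(ti,P[2],proj(S,np.array([*st(P[0],P[1]),P[2]])))
```

```text
-1.5 0.03560227268427731 [305.14649943 275.61553068]
0 0.04 [305.1050525  273.89329926]
2 0.04586311544602016 [305.05208076 271.54122917]
```

The observed tail edge at v≈275.1 implies a tilt of about -1.1°, so the tail top is about 43 mm, below the 47.5 mm lip. Swing it under.

Run:
```python
from h import *
lb(tilt=-2,g=10.9,ox=-.0536)
for f in(.66,.33,0):
    lb(tilt=-2,g=10.9*f,ox=-.05-.0036*f)
    if np.abs(F()[:2]).max()>22: break
lb(tilt=-2,g=-.4,ox=-.05)
s=bot.read_camera("side");b=s["pixels"][200:290,270:390]
cv2.imwrite("pics/v6.png",cv2.resize(b,(640,480),interpolation=cv2.INTER_CUBIC))
```

```text
{'tilt': -2, 'g': 10.9, 'ox': -0.0536} F [2.5 4.4 8.6] dz [ 0.5 -0.2  1. ] t 36.1
{'tilt': -2, 'g': 7.194, 'ox': -0.0524} F [4.1 3.2 7.1] dz [ 1.  -0.5  1.1] t 36.4
{'tilt': -2, 'g': 3.597, 'ox': -0.0512} F [3.3 3.4 6.6] dz [ 1.  -0.6  1.1] t 36.6
{'tilt': -2, 'g': 0.0, 'ox': -0.05} F [3.2 3.  6.5] dz [ 1.1 -0.6  1.2] t 36.9
{'tilt': -2, 'g': -0.4, 'ox': -0.05} F [3.2 3.6 7.8] dz [ 0.7 -0.6  1.1] t 37.1
```

View pics/v6.png

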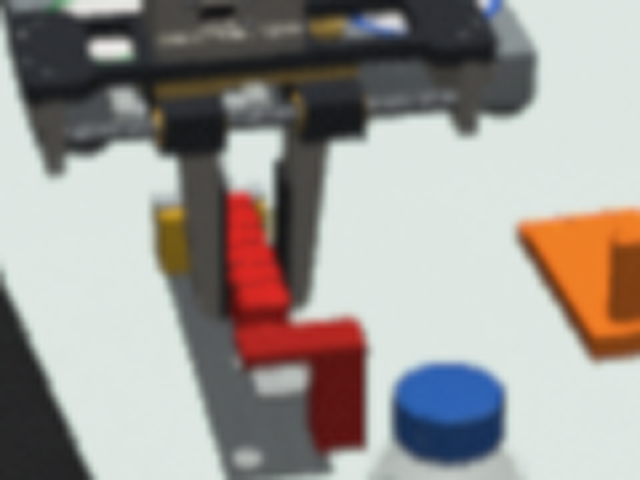

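The tail is under the lip: its end is at (280,380) between the lip edge and the post. I'll let it rise against the lip, release, and retreat.

Run:
```python
from h import *
for t in(-1,0,.6): lb(tilt=t,g=-.2,ox=-.05,v=.03)
bot.set_gripper(.6);print(F()); p=np.array(bot.current_ee_pos());ln(p+[0,0,.14],.2)
bot.hold(.3)
# pre-position above shim fin
y0=np.radians(-1.5);xy=np.array([.6508,-.225])+[-.045*-np.sin(y0),-.045*np.cos(y0)];print("fin",xy)
th=best((*xy,.15),np.pi/2+y0);go((*xy,.15),th);print(th,bot.current_clock())
for n in("top","side"):
    c=bot.read_camera(n);cv2.imwrite(f"pics/{n}7.png",c["pixels"])
a=cv2.imread("pics/top7.png")[165:285,155:365];b=cv2.imread("pics/side7.png")[170:290,250:410]
cv2.imwrite("pics/v7.png",np.hstack([cv2.resize(a,(438,250)),cv2.resize(b,(333,250))]))
```

```text
{'tilt': -1, 'g': -0.2, 'ox': -0.05} F [3.1 2.9 6.1] dz [ 0.8 -0.6  1.2] t 37.4
{'tilt': 0, 'g': -0.2, 'ox': -0.05} F [1.6 2.  6.5] dz [ 0.6 -0.6  1.2] t 37.7
{'tilt': 0.6, 'g': -0.2, 'ox': -0.05} F [ 3.5 -2.1  3.8] dz [ 0.5 -0.7  0.6] t 37.9
[-0.3  0.2  0.2]
fin [ 0.64962204 -0.26998458]
1.5446163880149817 41.0417
```

View pics/v7.png

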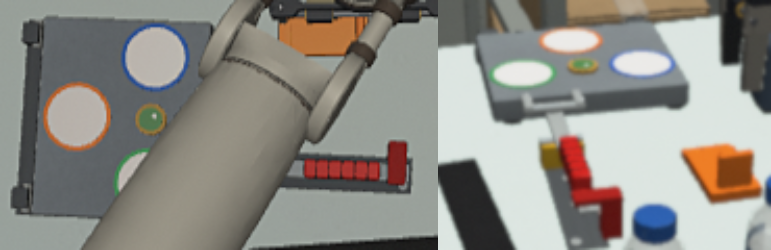

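The table is up and held by the bar under the keeper, with the gripper clear. Now the shim.

Run:
```python
from h import *
p=np.array([.6496,-.2702,.15]);th=1.5446
bot.set_gripper(.5);ln([p[0],p[1],.023],.12);bot.set_gripper(0,35);print("mm",bot.current_opening()*92,F())
ln([p[0],p[1],.033],.1)
R=down(th+np.radians(-2.75))
a=st(.06,-.255);ln([*a,.033],.1,R);ln([*a,.0255],.08);print(F())
for y in(-.215,-.19,-.167):
    ln([*st(.06,y),.0255],.08);print(y,F(),bot.current_clock())
    if np.abs(F()).max()>15: break
ln([*st(.06,-.167),.0225],.03);print(F())
bot.set_gripper(.5);q=np.array(bot.current_ee_pos());print(q);ln([q[0],q[1],.16],.2)
c=bot.read_camera("side");cv2.imwrite("pics/v8.png",cv2.resize(c["pixels"][180:280,265:405],(700,500),interpolation=cv2.INTER_CUBIC))
```

```text
mm 9.711293804679395 [-1.1  0.3  1.8]
[-0.   0.6 -1.8]
-0.215 [-0.2 -0.1 -1.4] 45.325
-0.19 [-0.1  0.4 -1.6] 45.7833
-0.167 [-0.  -0.  -1.5] 46.2167
[0.6 0.9 1.5]
[ 0.59394248 -0.1504718   0.02249063]
```

View pics/v8.png

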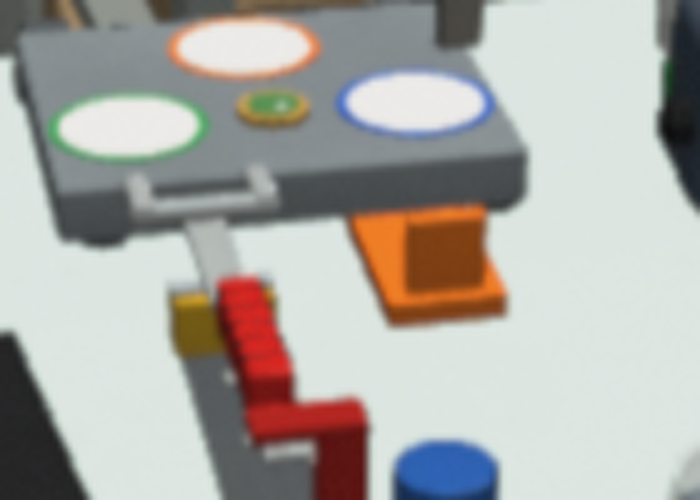

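The shim lies under the raised edge, aligned, with its nose in. Now free the bar.

Run:
```python
from h import *
bot.set_gripper(.6)
p,R=barpose(tilt=.6,g=-.2); th=None
bot.goto((p+[0,0,.12]).tolist(),R.as_rotvec().tolist()); ln(p,.12,R); print(F()); bot.set_gripper(0,35);print("mm",bot.current_opening()*92)
for t in(-.7,-2): lb(tilt=t,g=-.2)
for f in(.33,.66,1): lb(tilt=-2,g=10.9*f,ox=-.05-.0036*f)
for t in(1,4,7,10,13,16,20): lb(tilt=t,g=10.9,ox=-.0536)
lb(tilt=20,g=10.9,ox=-.0536,clr=.003)
for n in("top","side"):
    c=bot.read_camera(n);cv2.imwrite(f"pics/{n}9.png",c["pixels"])
a=cv2.imread("pics/top9.png")[165:315,155:425];b=cv2.imread("pics/side9.png")[170:290,250:410]
cv2.imwrite("pics/v9.png",np.hstack([cv2.resize(a,(450,250)),cv2.resize(b,(333,250))]))
```

```text
[ 0.7 -0.6 -0.5]
mm 21.959706526594978
{'tilt': -0.7, 'g': -0.2} F [0.5 2.5 5.1] dz [ 0.4 -0.   0.4] t 51.6
{'tilt': -2, 'g': -0.2} F [1.6 4.  5.4] dz [0.4 0.  0.4] t 51.8
{'tilt': -2, 'g': 3.597, 'ox': -0.0512} F [-2.1  1.2  7. ] dz [-0.6 -0.   0.4] t 52.1
{'tilt': -2, 'g': 7.194, 'ox': -0.0524} F [-3.   0.8  7.7] dz [-0.7 -0.   0.4] t 52.3
{'tilt': -2, 'g': 10.9, 'ox': -0.0536} F [-3.3  1.7  7.7] dz [-0.9  0.   0.4] t 52.6
{'tilt': 1, 'g': 10.9, 'ox': -0.0536} F [-2.8  1.4  6.9] dz [-0.4 -0.2  0.7] t 52.8
{'tilt': 4, 'g': 10.9, 'ox': -0.0536} F [-1.6  1.4  6.4] dz [-0.3 -0.2  0.8] t 53.1
{'tilt': 7, 'g': 10.9, 'ox': -0.0536} F [-2.2  0.6  7.6] dz [-0.2 -0.2  0.8] t 53.3
{'tilt': 10, 'g': 10.9, 'ox': -0.0536} F [1.5 3.1 4.7] dz [0.7 0.3 0.5] t 53.6
{'tilt': 13, 'g': 10.9, 'ox': -0.0536} F [0.7 0.5 1.2] dz [ 0.   0.2 -0.3] t 53.8
{'tilt': 16, 'g': 10.9, 'ox': -0.0536} F [0.3 0.9 0.5] dz [-0.2  0.3 -0.5] t 54.1
{'tilt': 20, 'g': 10.9, 'ox': -0.0536} F [ 0.6  0.6 -1.4] dz [-0.2  0.6 -0.8] t 54.3
{'tilt': 20, 'g': 10.9, 'ox': -0.0536, 'clr': 0.003} F [-0.9 -0.2 -2.4] dz [-0.5 -0.4 -0.3] t 54.6
```

View pics/v9.png

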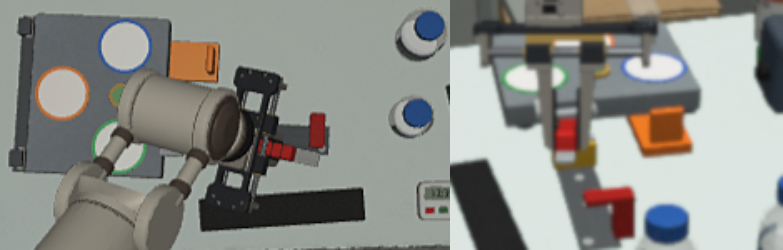

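The load came off at 10–13°, where a level table should take over. The timer looks displaced (about px (416,285) against the expected 401,279). I'll withdraw the bar, lay it on the mat and measure again.

Run:
```python
from h import *
lb(tilt=20,g=10.9,ox=-.0536,clr=.004,adv=-.03);lb(tilt=20,g=10.9,ox=-.0536,clr=.006,adv=-.09)
p=np.array(bot.current_ee_pos());ln(p+[-.02,-.02,.06],.2)
u=np.array([-np.sin(np.radians(2.2)),np.cos(np.radians(2.2))]);m=np.array([.3671,-.2519])-.045*u
th=np.radians(2.2);go((*m,.09),th);ln([*m,.035],.12);print(F())
ln([*m,.0165],.06);print(F(),bot.current_ee_pos());bot.set_gripper(.6);ln([*m,.15],.2)
go((.45,.10,.30),0)
for n in("top","side"):
    c=bot.read_camera(n);cv2.imwrite(f"pics/{n}10.png",c["pixels"]);np.savez(f"{n}10.npz",**c)
print(bot.current_clock())
a=cv2.imread("pics/top10.png")[165:315,265:435];b=cv2.imread("pics/side10.png")[175:365,240:440]
cv2.imwrite("pics/v10.png",np.hstack([cv2.resize(a,(476,420),interpolation=cv2.INTER_CUBIC),cv2.resize(b,(320,304*420//304))]))
```

```text
{'tilt': 20, 'g': 10.9, 'ox': -0.0536, 'clr': 0.004, 'adv': -0.03} F [ 1.1  0.2 -2.4] dz [-0.1 -0.2  0.1] t 55.2
{'tilt': 20, 'g': 10.9, 'ox': -0.0536, 'clr': 0.006, 'adv': -0.09} F [-1.1  0.1 -3.3] dz [-0.2  0.4 -0.4] t 56.1
[ 0.5 -0.4 -1.3]
[ 0.5 -0.  -3.2] [ 0.36863659 -0.29663379  0.01621454]
61.4833
```

View pics/v10.png

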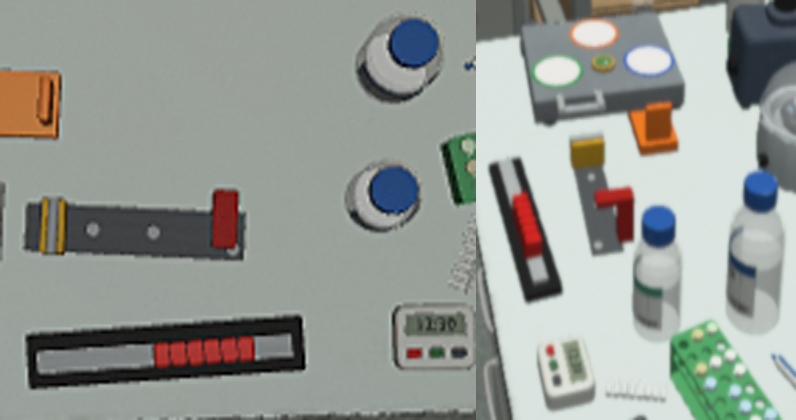

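The bar lies along its mat and the table is level on the shim. The timer was knocked about 4 cm to -y (left edge at px 405, rows 274–296). I'll measure it, the caps and the levelled spots by masks.

```bash
cat > m3.py <<'E'
from h import *
T=dict(np.load("top10.npz"));S=dict(np.load("side10.npz"))
def hm(c,lo,hi,roi):
    m=cv2.inRange(cv2.cvtColor(c["pixels"],cv2.COLOR_BGR2HSV),lo,hi);z=np.zeros_like(m);x0,x1,y0,y1=roi;z[y0:y1,x0:x1]=m[y0:y1,x0:x1];return z
def blobs(m,amin):
    n,l,s,c=cv2.connectedComponentsWithStats(m);return [(tuple(np.round(c[i],1)),int(s[i,4])) for i in range(1,n) if s[i,4]>=amin]
print("capsT",blobs(hm(T,(100,120,70),(125,255,255),(380,425,165,245)),80))
print("capsS",blobs(hm(S,(100,120,70),(125,255,255),(330,445,245,310)),60))
px=T["pixels"];print("bench",px[260,400],"row285",px[285,398:452].tolist()[::3])
d=np.abs(px.astype(int)-np.median(px[255:268,395:410].reshape(-1,3),axis=0)).max(2)
m=(d>14).astype(np.uint8)*255;z=np.zeros_like(m);z[268:304,398:446]=m[268:304,398:446]
z=cv2.morphologyEx(z,cv2.MORPH_OPEN,np.ones((2,2)))
cn=max(cv2.findContours(z,cv2.RETR_EXTERNAL,cv2.CHAIN_APPROX_NONE)[0],key=lambda q:cv2.contourArea(cv2.convexHull(q)))
q=cv2.minAreaRect(cn);B=cv2.boxPoints(q);print("timer",q,[np.round(onz(T,p,.018)[:2]*1000,1) for p in B],onz(T,q[0],.018))
for n,c,roi in(("T",T,(160,262,165,275)),):
    for col,lo,hi,sp in(("blue",(100,120,70),(125,255,255),(.075,-.04)),("orange",(5,100,120),(20,255,255),(0,.05)),("green",(50,80,80),(80,255,255),(-.075,-.04))):
        cn=max(cv2.findContours(hm(c,lo,hi,roi),cv2.RETR_EXTERNAL,cv2.CHAIN_APPROX_NONE)[0],key=cv2.contourArea)
        e=cv2.fitEllipse(cn);print(col,np.round(e[1],1),"meas",np.round(onz(c,e[0],.048)[:2]*1000,1),"stand",np.round(st(*sp)*1000,1))
E
python3 m3.py
python3 - <<'E'
import cv2
a=cv2.imread("pics/top10.png")[262:306,392:446];b=cv2.imread("pics/side10.png")[318:362,250:304]
import numpy as np
cv2.imwrite("pics/v11.png",np.hstack([cv2.resize(x,None,fx=7,fy=7,interpolation=cv2.INTER_CUBIC) for x in(a,b)]))
E
```

```text
capsT [((np.float64(412.6), np.float64(179.7)), 215), ((np.float64(405.5), np.float64(232.4)), 208)]
capsS [((np.float64(417.4), np.float64(260.8)), 299), ((np.float64(353.8), np.float64(276.9)), 293)]
bench [154 160 152] row285 [[153, 159, 152], [154, 160, 152], [166, 172, 163], [151, 158, 155], [142, 148, 146], [148, 153, 151], [146, 151, 148], [147, 152, 150], [149, 154, 152], [147, 153, 151], [151, 158, 156], [143, 147, 146], [121, 128, 129], [154, 161, 152], [152, 159, 151], [152, 158, 151], [153, 158, 151], [153, 159, 152]]
timer ((421.0, 281.0), (8.0, 22.0), 90.0) [array([ 394.2, -469.2]), array([ 392.5, -524.2]), array([ 372.5, -523.3]), array([ 374.2, -468.4])] [ 0.38334923 -0.49626966  0.018     ]
blue [31.3 31.8] meas [618.5 -24.2] stand [618.3 -24.9]
orange [31.6 32.3] meas [550.7  71.6] stand [550.2  70.4]
green [31.9 32.4] meas [469.  -12.5] stand [468.7 -13.8]
```

Run:
```python
from m3 import *
tm=onz(T,(420.7,285.4),.02);print("TIMER",tm)
for a,b in(((412.6,179.7),(417.4,260.8)),((405.5,232.4),(353.8,276.9))):print("cap",tri(T,a,S,b))
pickplace(tm[:2],.0045,np.radians(-1.8),(.5504,.0708),.0535,SY,.82,12,.12,.75)
```

```text
capsT [((np.float64(412.6), np.float64(179.7)), 215), ((np.float64(405.5), np.float64(232.4)), 208)]
capsS [((np.float64(417.4), np.float64(260.8)), 299), ((np.float64(353.8), np.float64(276.9)), 293)]
bench [154 160 152] row285 [[153, 159, 152], [154, 160, 152], [166, 172, 163], [151, 158, 155], [142, 148, 146], [148, 153, 151], [146, 151, 148], [147, 152, 150], [149, 154, 152], [147, 153, 151], [151, 158, 156], [143, 147, 146], [121, 128, 129], [154, 161, 152], [152, 159, 151], [152, 158, 151], [153, 158, 151], [153, 159, 152]]
timer ((421.0, 281.0), (8.0, 22.0), 90.0) [array([ 394.2, -469.2]), array([ 392.5, -524.2]), array([ 372.5, -523.3]), array([ 374.2, -468.4])] [ 0.38334923 -0.49626966  0.018     ]
blue [31.3 31.8] meas [618.5 -24.2] stand [618.3 -24.9]
orange [31.6 32.3] meas [550.7  71.6] stand [550.2  70.4]
green [31.9 32.4] meas [469.  -12.5] stand [468.7 -13.8]
TIMER [ 0.37242074 -0.49470066  0.02      ]
cap (array([ 0.62078111, -0.46795826,  0.13270867]), np.float64(0.0005659583648009042))
cap (array([ 0.50006781, -0.45012479,  0.10593846]), np.float64(0.000384789200213713))
open at grip mm 57.80602399726428 lifted, place F [ 0.8 -1.3 -0.3] t 70.05
```

Run:
```python
from h import *
pickplace((.5001,-.4502),.087,0,(.4688,-.0133),.1365,0,.6,30,.26)
pickplace((.6203,-.4685),.110,0,(.6184,-.0247),.1595,0,.6,30,.28)
go((.42,-.30,.35),0)
for n in("top","side"):
    c=bot.read_camera(n);cv2.imwrite(f"pics/{n}12.png",c["pixels"]);np.savez(f"{n}12.npz",**c)
a=cv2.imread("pics/top12.png")[165:315,155:395];b=cv2.imread("pics/side12.png")[140:315,240:420]
cv2.imwrite("pics/v12.png",np.hstack([cv2.resize(a,(480,300),interpolation=cv2.INTER_CUBIC),cv2.resize(b,(309,300),interpolation=cv2.INTER_CUBIC)]))
T=dict(np.load("top12.npz"));S=dict(np.load("side12.npz"))
def bl(c,roi,amin):
    m=cv2.inRange(cv2.cvtColor(c["pixels"],cv2.COLOR_BGR2HSV),(100,120,70),(125,255,255));x0,x1,y0,y1=roi
    n,l,s,ce=cv2.connectedComponentsWithStats(m[y0:y1,x0:x1]);return [(ce[i]+[x0,y0],s[i,4]) for i in range(1,n) if s[i,4]>=amin]
t=bl(T,(160,262,150,275),60);s=bl(S,(265,375,130,235),60);print(t,s,bot.current_clock())
for a in t:
    for b in s: print(*[np.round(x*1000,1) for x in tri(T,a[0],S,b[0])])
```

```text
open at grip mm 34.51899325044251 lifted, place F [-0.7 -0.3 -2.3] t 79.375
open at grip mm 34.6732612000383 lifted, place F [ 0.8 -0.1 -3. ] t 88.2417
[(array([218.85344828, 182.92241379]), np.int32(232)), (array([235.03157895, 196.43157895]), np.int32(95)), (array([217.27111111, 250.06666667]), np.int32(225))] [(array([348.4375 , 153.48125]), np.int32(160)), (array([288.94610778, 168.06586826]), np.int32(167))] 89.65
[620.4 -21.  179.1] 0.0
[547.3  -9.4 158.9] 152.4
[596.2 -62.5 196.3] 21.5
[526.3 -48.7 172.9] 125.7
[537.  -40.1 196.2] 147.7
[469.8 -10.  152.3] 1.3
```

View pics/v12.png

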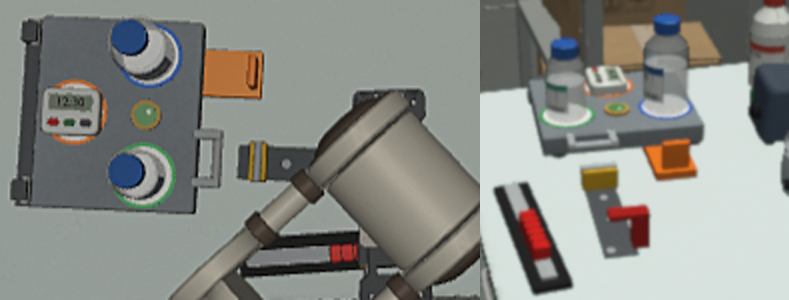

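All three items stand upright on their spots: caps triangulate to within about 4 mm of the spot centres, and the timer is on orange once its parallax is allowed for. The shim is under the edge and the bar is on its mat. Handing in.

Run:
```python
from workcell import bot
print(bot.current_contact_force(),bot.current_clock()); bot.job_done()
```

```text
[0.09909244 0.61588435 0.69837874] 89.65
the job is handed in; nothing more can be done
```

The job is done and handed in at 89.7 s of the 210 s allowed. The table is level on the shim, the bar is back on its mat, and all three items are on their spots.

- **Clearing and lifting:** I moved both bottles and the timer to the bench, then levered the table up with the bar. The bar's tail held under the keeper after I let go.
- **Shim and bar:** I slid the shim in, aimed at 38 mm past the edge. I then freed the bar, and the table settled on the shim. I laid the bar back along its mat.
- **Putting back:** The timer had been knocked about 4 cm towards -y while on the bench, so I measured it again before moving it. It went to orange, the green-banded bottle to green and the blue-banded bottle to blue.

**Last checks:**
- The final views show both bottles and the timer upright.
- The bottle caps triangulate 3–4 mm from the ring centres, which includes about 2 mm of calibration error.
- After the table came down, the three ring centres matched the stand fit to about 1.3 mm at the level height of 48 mm.
- The bar's load came off at 10–13° tilt, where a level table would take over.
- The largest wrist force I printed was about 10 N, read between moves rather than continuously.

**Not fully confirmed:**
- I judged the timer's final position by eye, allowing for parallax, and did not triangulate it.
- In the last top view the arm hid part of the mat, so I checked the bar there from the side view and an earlier clear picture.
- The automatic mask for the timer caught only its display, so I worked out its centre from edges seen in the picture. The grip then closed at 57.8 mm, matching its 58 mm width.

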